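# Shake the tally bar out of the posting box

### The arm

A 6-joint arm with a two-finger parallel gripper is mounted at the origin on the work surface. World frame = base frame: x ahead of the robot, y to its left, z up, the work surface at z = 0. Lengths are in mm, angles in rad, forces in N, time in s.
With the tool pointing down it reaches from about 400 to 925 mm from the base axis. Payload 12.5 kg.
Tool frame: the origin (TCP) lies midway between the tips of the shut fingers; the grasp point (between the pads) lies 19 mm behind it; z points along the fingers, y is the direction in which the jaws open and shut (so a half turn about z gives the same grasp; the last joint's range is limited). The gripper opens to 95 mm and grips with 3 to 60 N. Pads are 20 mm wide; open, the fingers measure 119 mm over their backs; the gripper's body (75 mm by 180 mm) begins 59 mm behind the grasp point.
Start: joints at [-1.21, 0.491, 1.559, -0, 1.092, -0.106], TCP at [281.294, -558.14, 214.661] pointing down, gripper open.
Joint ranges: [-3.1, 3.1], [-0.84, 2.19], [0.05, 2.79], [-1.13, 4.28], [0.06, 2.93], [-2.69, 2.69]. Speed limits (rad/s): [2.22, 2.22, 2.79, 3.14, 3.14, 3.14].

### API

Orientations are given as [roll, pitch, yaw] about the fixed x, y, z axes, in that order (R = Rz(yaw) Ry(pitch) Rx(roll)).
In Python, from cell import * gives the robot as it stands. The module is installed in compiled form; this text tells all that it offers.
- The arm moves only by the tool carry_out, never from a script. Its argument "moves" is a list of rows, each an object of numbers: "dx", "dy", "dz": the shift along the tool's x, y, z in m; "twist": the turn about the tool's z in degrees. A call has 1 to 5 rows; each row is the pose to reach, as a shift and turn from the pose commanded when the call began, along the tool's axes at that moment; what a row does not reach only later rows make up. A row lasts 1/10 s, in which the tool goes at most 50 mm and 8.59 degrees, less where a joint would pass 70% of its speed; a pose out of reach is approached as far as the arm can. A call with a gripper value outside its range is refused whole. "grip" is the finger opening in m, from 0 to 0.0951, set as the call begins (left out, the last holds). The fingers move at their own pace and stop on an object; the grip force is fixed at half the most. Time passes only in rows, so rows that repeat a pose let the fingers close. It gives the time, the measured TCP pose, the force and the opening at its end, in the units of the state.
- state(): the state, without advancing time (a new reading comes with each control period).
- read_camera(name): name is "scene" or "top" or "wrist"; returns (picture, depth): 384x512x3 uint8, red, green, blue; 384x512 float32, mm along the optical axis (not along the pixel's ray), 0 where there is no reading.
- camera_info(name): a dict with "mtx" (3x3 intrinsics, pixels), "R" (3x3) and "t" (3): a world point X has camera coordinates R X + t. Camera axes: x right, y down, z forward; pixel columns grow to the right and rows downward; lengths in mm; the calibration is good to about 2 mm. A picture is of the moment at which its call begins: read the wrist's pose just before it. camera_info takes no time and is no camera call; for the wrist camera it gives the pose at the moment of the call.
- job_done(): hands the job in, once; it reports no verdict.
The state is a dict: "t": time; "joints": joint angles; "qvel": joint speeds; "tau": joint torques, N m; "eef_pos": TCP position; "tcp_rot": TCP orientation; "ft_force": force on the tool from outside, world axes, zero at the start; "moment": the same for the moment, N m; "opening": opening from 0.0 (shut) to 1.0 (fully open).
Only numpy, scipy, OpenCV 4.12 (cv2) and the standard library are available. Lean on these libraries where they do the work, as an engineer would, in place of code of your own. Each camera call takes 0.05 s, during which the arm holds its last target. There are 200 camera calls.

### The job

In this tea-packing room the clear posting box stands upside down on its wooden board, slot below and foot rail on top to grip it by, with one brass tally bar inside. Carry it, slot still underneath, to the square steel tray, hold it low over the tray's middle and shake it until the bar falls through the slot into the tray. Then stand the box, slot side down as before, back on the middle of its board and let go.

Things in the scene. Friction and masses are not known exactly. Their poses are not given: they have to be found in the camera images.
- posting_box: Clear box (sizes in mm) standing upside down, 120 (x) x 72 (y) x 56 high, walls 4, 0.28 to 0.46 kg; underside a 4 thick aluminium plate with a central slot 20 (x) x 58 (y). Centred on top: dark wooden rail to grip, 100 (x) x 24 (y), 56 to 90 above the underside. Origin: centre of the underside, z up. The shorter clear box with a round knob is a bystander.
- bar: Brass bar 12 (x) x 50 (y) x 6 mm, 31 g; starts in the box flat on the plate near its +x end, roughly parallel to the slot. Origin: centre of underside. Stays put if carried level without haste; slides if the box tilts over 11 to 15 degrees or is jerked over 2 to 3 m/s2 (50 mm strokes at 0.5 m/s along box x); straightens on the end walls; drops when over the slot.
- tray: Open square steel tray, 200 x 200 mm outside, 30 mm high, walls and floor 4 mm thick, fixed. Origin: centre of its underside. Not the small round steel dish.
- board: Wooden board 180 (its x) x 140 (its y) x 12 mm thick, fixed on the table; the posting box stands on it. Origin: centre of its underside.

How it is judged (in metres and radians):
On the way, in this order (a step that is already met when the one before it is completed fails the run):
1. the box is held low over the tray, slot side down, with the bar still inside (horizontal distance between posting_box and tray below 0.07 m and height (world z) of posting_box between 0.032 and 0.2 m and angle between posting_box's own z axis and vertical below 0.9 rad and z of bar in the frame of posting_box above -0.002 m), for 0.1 s.
2. the bar has fallen through the slot into the tray while the box is over it (horizontal distance between posting_box and tray below 0.12 m and z of bar in the frame of posting_box below -0.01 m and height (world z) of bar below 0.04 m and x of bar in the frame of tray between -0.098 and 0.098 m and y of bar in the frame of tray between -0.098 and 0.098 m), for 0.1 s.
At the end, for the whole second after the job is handed in: The bar lies at rest inside the steel tray; the posting box stands slot side down at rest flat on its board, its centre within 45 mm of the board's centre, upright within about 6 degrees (height (world z) of bar below 0.04 m and x of bar in the frame of tray between -0.098 and 0.098 m and y of bar in the frame of tray between -0.098 and 0.098 m and linear speed of each of bar, posting_box below 0.02 m/s and horizontal distance between posting_box and board below 0.045 m and height (world z) of posting_box between 0.008 and 0.018 m and angle between posting_box's own z axis and vertical below 0.1 rad); the robot touches nothing.
It fails at once if the box is turned right way up or on its side (angle between posting_box's own z axis and vertical above 1.3 rad).
It also fails if it takes over 48 s, if anything falls off the work surface, if the arm or the gripper's body presses on something with over 40 N, if the wrist force passes 120 N, or if a joint passes its speed limit or range.

## Working session

There is one attempt and no reset: what is moved stays moved. The work goes in short steps, Python scripts to look and compute and a tool call to move; the robot and the scene stay as the last step left them, time stands still between calls to the robot, and variables do not carry over. Pictures are saved under pics/ and viewed, about 8 in all and at most 12, crops included, and the job is handed in when it is done.

Besides the shell and the picture viewer there is one more tool, called by a JSON object that holds its "fn" and its "kwargs". carry_out: Moves the arm, as the interface text tells. Its arguments: {"type":"object","properties":{"moves":{"type":"array","items":{"type":"object","properties":{"dx":{"type":"number"},"dy":{"type":"number"},"dz":{"type":"number"},"twist":{"type":"number"}}}},"grip":{"type":"number"}},"required":["moves"]}

```bash
mkdir -p pics; python3 - <<'E'
from cell import *
import cv2,numpy as np
s=state();print(s['t'],s['eef_pos'],s['tcp_rot'],s['opening'])
for n in("top","scene"):
    p,d=read_camera(n);cv2.imwrite(f"pics/{n}0.png",p[:,:,::-1]);np.savez(f"{n}0.npz",p=p,d=d,**camera_info(n))
    print(n,camera_info(n))
E
```

```text
0.0 [ 281.20046545 -557.8909113   214.05333941] [-3.14048304e+00 -1.10119962e-04  4.66864461e-01] 0.997812747186274
top {'mtx': array([[458.45779858,   0.        , 251.56562476],
       [  0.        , 458.45779858, 194.56034575],
       [  0.        ,   0.        ,   1.        ]]), 'R': array([[-0.01569803, -0.99918681, -0.0371387 ],
       [-0.98072165,  0.02262227, -0.19409607],
       [ 0.19477839,  0.03337581, -0.98027926]]), 't': array([ 20.88808458, 516.58059665, 695.37399616])}
scene {'mtx': array([[399.80543766,   0.        , 256.30028871],
       [  0.        , 399.80543766, 192.54002113],
       [  0.        ,   0.        ,   1.        ]]), 'R': array([[ 0.10099265,  0.99488595,  0.00156094],
       [ 0.81103124, -0.08142032, -0.57930912],
       [-0.57621941,  0.05977193, -0.81510644]]), 't': array([ -59.50024018, -393.37583022, 1233.44432159])}
```

View pics/top0.png

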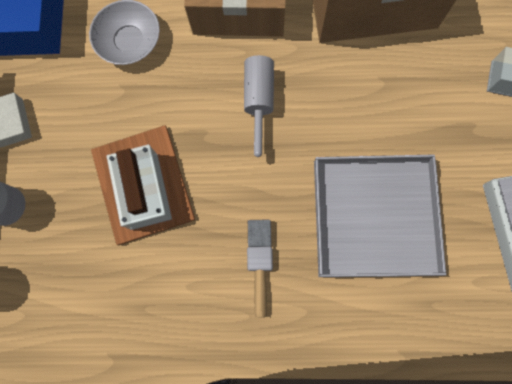

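View pics/scene0.png

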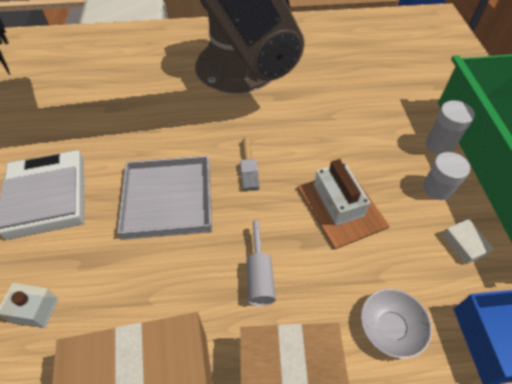

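The top view shows the board at about (142,186), with the box's dark rail at about (130,182). The square tray is at about (380,216). The scene view agrees: box (340,190), tray (165,197). Next I'll measure with colour and depth.

```bash
cat >h.py <<'E'
import numpy as np,cv2
def cloud(d,K,R,t):
    v,u=np.mgrid[:d.shape[0],:d.shape[1]]
    c=np.stack([(u-K[0,2])/K[0,0]*d,(v-K[1,2])/K[1,1]*d,d],-1)
    return (c-t)@R
def ray(px,K,R,t,z):
    o=-R.T@t; px=np.atleast_2d(np.asarray(px,float))
    r=np.c_[(px-K[:2,2])/[K[0,0],K[1,1]],np.ones(len(px))]@R
    return o+r*((z-o[2])/r[:,2])[:,None]
def rect(pts):
    c,s,a=cv2.minAreaRect(pts.astype(np.float32)); return np.round(c,1),np.round(s,1),round(a,1)
E
python3 - <<'E'
from h import *
for n in("top","scene"):
    f=np.load(n+"0.npz");p=f['p'];d=f['d'];K,R,t=f['mtx'],f['R'],f['t'];W=cloud(d,K,R,t)
    hsv=cv2.cvtColor(p,cv2.COLOR_RGB2HSV)
    roi=np.zeros(d.shape,bool)
    if n=="top": roi[120:250,85:200]=1
    else: roi[150:250,290:390]=1
    z=W[...,2]
    print(n,'table z',np.median(z[roi&(z<6)]), np.histogram(z[roi],bins=np.arange(-10,120,5))[0])
    m=roi&(z>90)&(z<115)&(d>0); print('rail',m.sum(),rect(W[m][:,:2]),np.median(z[m]))
    m=roi&(z>50)&(z<85)&(d>0); print('boxtop',m.sum(),rect(W[m][:,:2]),np.median(z[m]))
    m=roi&(hsv[...,0]<12)&(hsv[...,1]>110)&(hsv[...,2]>80); m=cv2.morphologyEx(m.astype(np.uint8),cv2.MORPH_OPEN,np.ones((3,3)))>0
    v,u=np.nonzero(m); print('board',len(v),rect(ray(np.c_[u,v],K,R,t,12)[:,:2]))
    roi[:]=0
    if n=="top": roi[140:290,300:460]=1
    else: roi[145:245,110:220]=1
    m=roi&(hsv[...,1]<60); m=cv2.morphologyEx(m.astype(np.uint8),cv2.MORPH_OPEN,np.ones((3,3)))
    v,u=np.nonzero(m); print('tray',len(v),rect(ray(np.c_[u,v],K,R,t,30)[:,:2]))
    m=roi&(z>22)&(z<40); print('tray rim',m.sum(),rect(W[m][:,:2]))
f=np.load("top0.npz");c=f['p'][120:250,80:205,::-1];cv2.imwrite("pics/crop.png",cv2.resize(c,None,fx=4.5,fy=4.5,interpolation=cv2.INTER_CUBIC))
E
```

```text
top table z 0.34486696990126264 [   0 2750 4059  266 3824  143   53   62   61   72   57   62   70   61
   79 1769  253   55   52   56   47   92  926    5    0]
rail 1070 (array([535.2, 198.6]), array([100.6,  25. ]), 14.0) 101.98525239465997
boxtop 2339 (array([535.4, 198.8]), array([121.,  73.]), 13.7) 68.32787122348883
board 0 (array([0., 0.]), array([0., 0.]), 0.0)
tray 15130 (array([ 483.4, -195.6]), array([203.9, 201. ]), 89.8)
tray rim 1524 (array([ 484.1, -196.7]), array([200.9, 200.4]), 89.7)
scene table z 0.09279764735420301 [   2 2632 2932  239 1854   94   67   72   76   75   74   73   81   80
   78  737  109   52   54   56   51   84  385    0    0]
rail 520 (array([535. , 196.3]), array([101.1,  25.2]), 13.6) 101.40850446775914
boxtop 1191 (array([534.6, 196.6]), array([123.7,  74.6]), 13.5) 67.83418176962832
board 123 (array([473.5, 228.4]), array([87.4, 18.2]), 13.7)
tray 6844 (array([ 491.4, -198.8]), array([203. , 214.7]), 89.8)
tray rim 889 (array([ 483.4, -198.7]), array([203.7, 200.7]), 0.1)
```

View pics/crop.png

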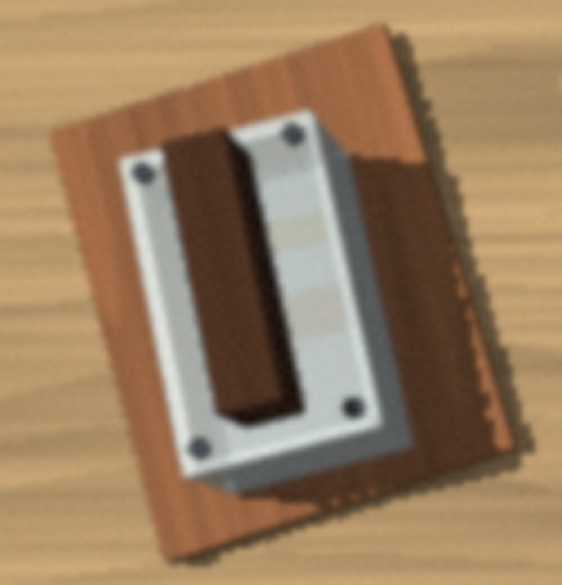

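```bash
cat >>h.py <<'E'
def delta(s,x,y,z,yawdeg):
    from scipy.spatial.transform import Rotation as Ro
    R=Ro.from_euler('xyz',s['tcp_rot']).as_matrix()
    dy=(np.degrees(s['tcp_rot'][2])-yawdeg+180)%360-180
    return np.round(R.T@(np.array([x,y,z])-s['eef_pos'])/1000,4),round(dy,2)
E
python3 - <<'E'
from cell import *
from h import *
f=np.load("top0.npz")
c=np.array([(52,132),(382,25),(515,455),(168,562)])/4.5+[80,120]
W=ray(c,f['mtx'],f['R'],f['t'],12);print(W.round(1),W.mean(0),[np.degrees(np.arctan2(*(W[i]-W[j])[1::-1])) for i,j in((0,3),(1,2))])
# bar patch and slot patch on the plate
print(ray(np.array([(300,230),(315,310)])/4.5+[80,120],f['mtx'],f['R'],f['t'],18)[:,:2].round(1))
s=state();print(delta(s,470,-180,214,13.8))
print(delta(s,535,197.5,180,13.8))
E
```

```text
[[612.9 294.8  12. ]
 [653.5 164.7  12. ]
 [480.8 110.3  12. ]
 [442.9 241.5  12. ]] [547.50359404 202.79026531  12.        ] [np.float64(17.39999225545852), np.float64(17.481773222986764)]
[[569.1 193.4]
 [537.4 186.6]]
(array([ 0.3387, -0.2525,  0.0004]), np.float64(12.94))
(array([ 0.5666, -0.5604,  0.0347]), np.float64(12.94))
```

{"fn": "carry_out", "kwargs": {"grip": 0.095, "moves": [{"dx": 0.02, "dy": -0.015, "twist": 3}, {"dx": 0.055, "dy": -0.041, "twist": 8}, {"dx": 0.094, "dy": -0.07, "twist": 12.94}, {"dx": 0.133, "dy": -0.099, "twist": 12.94}, {"dx": 0.172, "dy": -0.128, "twist": 12.94}]}}

```text
schema error: expected keys dx, dy, dz, twist
```

```bash
python3 - <<'E'
from cell import *
from h import *
s=state();print(s['t'],s['eef_pos'],delta(s,470,-180,214,13.8),delta(s,535,197.5,200,13.8))
E
```

```text
0.1 [ 281.19437258 -557.91829048  214.12154274] (array([ 0.3387, -0.2525,  0.0004]), np.float64(12.94)) (array([ 0.5666, -0.5604,  0.0147]), np.float64(12.94))
```

All four keys are required in every row.

{"fn": "carry_out", "kwargs": {"grip": 0.095, "moves": [{"dx": 0.02, "dy": -0.015, "dz": 0, "twist": 3}, {"dx": 0.055, "dy": -0.041, "dz": 0, "twist": 8}, {"dx": 0.094, "dy": -0.07, "dz": 0, "twist": 12.94}, {"dx": 0.133, "dy": -0.099, "dz": 0, "twist": 12.94}, {"dx": 0.172, "dy": -0.128, "dz": 0, "twist": 12.94}]}}

```text
t: 0.6
eef_pos: [377.6, -364.7, 214.4]
tcp_rot: [-3.141, 0.0, 0.24]
ft_force: [0.5, 0.3, 0.1]
opening: 0.995
```

```bash
python3 - <<'E'
from cell import *
from h import *
s=state();print(s['t'],s['eef_pos'],delta(s,470,-180,214,13.8),delta(s,535,197.5,200,13.8))
E
```

```text
0.6 [ 377.64121659 -364.67050937  214.4486737 ] (array([ 0.1336, -0.1574,  0.0005]), np.float64(-0.04)) (array([ 0.2866, -0.5086,  0.0146]), np.float64(-0.04))
```

{"fn": "carry_out", "kwargs": {"moves": [{"dx": 0.024, "dy": -0.043, "dz": 0, "twist": 0}, {"dx": 0.048, "dy": -0.086, "dz": 0, "twist": 0}, {"dx": 0.072, "dy": -0.129, "dz": 0, "twist": 0}, {"dx": 0.096, "dy": -0.172, "dz": 0, "twist": 0}, {"dx": 0.12, "dy": -0.215, "dz": 0, "twist": 0}]}}

```text
t: 1.1
eef_pos: [442.6, -127.1, 214.6]
tcp_rot: [3.142, 0.0, 0.241]
ft_force: [1.2, -1.1, -0.8]
opening: 0.997
```

{"fn": "carry_out", "kwargs": {"moves": [{"dx": 0.024, "dy": -0.043, "dz": 0, "twist": 0}, {"dx": 0.048, "dy": -0.086, "dz": 0, "twist": 0}, {"dx": 0.072, "dy": -0.129, "dz": 0, "twist": 0}, {"dx": 0.096, "dy": -0.172, "dz": 0, "twist": 0}, {"dx": 0.12, "dy": -0.215, "dz": 0, "twist": 0}]}}

```text
t: 1.6
eef_pos: [507.8, 110.6, 214.5]
tcp_rot: [3.141, 0.0, 0.241]
ft_force: [2.1, 0.0, -0.3]
opening: 0.999
```

{"fn": "carry_out", "kwargs": {"moves": [{"dx": 0.02, "dy": -0.035, "dz": 0, "twist": 0}, {"dx": 0.035, "dy": -0.064, "dz": 0, "twist": 0}, {"dx": 0.0445, "dy": -0.0775, "dz": 0, "twist": 0}, {"dx": 0.0445, "dy": -0.0775, "dz": 0, "twist": 0}]}}

```text
t: 2.0
eef_pos: [532.7, 195.6, 214.1]
tcp_rot: [3.142, 0.0, 0.243]
ft_force: [-0.0, -0.9, 0.1]
opening: 1.0
```

```bash
python3 - <<'E'
from cell import *
from h import *
s=state();print(s['t'],s['eef_pos'],s['tcp_rot'],delta(s,535,197.5,74,13.8))
i=camera_info("wrist");p,d=read_camera("wrist")
W=cloud(d,i['mtx'],i['R'],i['t']);z=W[...,2];near=(np.hypot(W[...,0]-535,W[...,1]-197)<90)&(d>0)
for a,b in((92,115),(55,82)):
    m=near&(z>a)&(z<b);print(m.sum(),rect(W[m][:,:2]) if m.any() else 0,np.median(z[m]))
cv2.imwrite("pics/w1.png",p[:,:,::-1])
E
```

```text
2.0 [532.65934335 195.5636705  214.12909431] [3.14151328e+00 4.13761488e-04 2.43080548e-01] (array([ 0.0028, -0.0013,  0.1401]), np.float64(0.13))
2491 (array([536.9, 197.9]), array([99.5, 24. ]), 13.5) 101.22114421326896
4908 (array([536.8, 197.8]), array([119.9,  72.2]), 13.6) 67.35460081335941
```

View pics/w1.png

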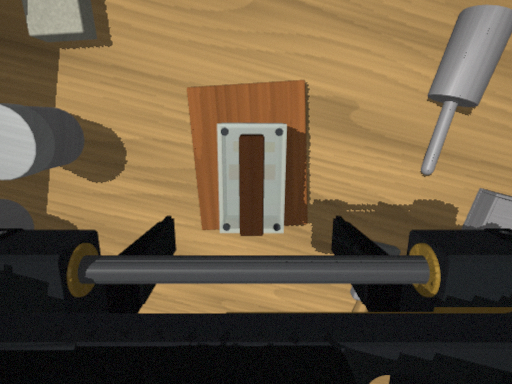

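The wrist view shows the rail centred between the jaws at about (252,185) and parallel to them, with nothing in the fingers' way. I'll descend and grip.

{"fn": "carry_out", "kwargs": {"moves": [{"dx": 0.0035, "dy": -0.001, "dz": 0.03, "twist": 0.2}, {"dx": 0.0035, "dy": -0.001, "dz": 0.075, "twist": 0.2}, {"dx": 0.0035, "dy": -0.001, "dz": 0.115, "twist": 0.2}, {"dx": 0.0035, "dy": -0.001, "dz": 0.14, "twist": 0.2}, {"dx": 0.0035, "dy": -0.001, "dz": 0.14, "twist": 0.2}]}}

```text
t: 2.55
eef_pos: [534.0, 194.1, 71.9]
tcp_rot: [3.141, 0.006, 0.236]
ft_force: [-0.7, 0.1, -0.0]
opening: 1.0
```

{"fn": "carry_out", "kwargs": {"grip": 0.0, "moves": [{"dx": 0, "dy": 0, "dz": 0, "twist": 0}, {"dx": 0, "dy": 0, "dz": 0, "twist": 0}, {"dx": 0, "dy": 0, "dz": 0, "twist": 0}, {"dx": 0, "dy": 0, "dz": 0, "twist": 0}, {"dx": 0, "dy": 0, "dz": 0, "twist": 0}]}}

```text
t: 3.05
eef_pos: [535.8, 196.2, 75.3]
tcp_rot: [3.141, -0.001, 0.238]
ft_force: [-0.3, 0.6, 0.1]
opening: 0.64
```

{"fn": "carry_out", "kwargs": {"grip": 0.0, "moves": [{"dx": 0, "dy": 0, "dz": 0, "twist": 0}, {"dx": 0, "dy": 0, "dz": 0, "twist": 0}, {"dx": 0, "dy": 0, "dz": 0, "twist": 0}]}}

```text
t: 3.35
eef_pos: [535.6, 196.1, 74.6]
tcp_rot: [3.141, 0.0, 0.238]
ft_force: [-0.3, 0.4, 0.3]
opening: 0.38
```

{"fn": "carry_out", "kwargs": {"grip": 0.0, "moves": [{"dx": 0, "dy": 0, "dz": 0, "twist": 0}, {"dx": 0, "dy": 0, "dz": 0, "twist": 0}, {"dx": 0, "dy": 0, "dz": 0, "twist": 0}, {"dx": 0, "dy": 0, "dz": 0, "twist": 0}, {"dx": 0, "dy": 0, "dz": 0, "twist": 0}]}}

```text
t: 3.85
eef_pos: [535.5, 196.0, 74.3]
tcp_rot: [3.141, 0.001, 0.237]
ft_force: [-0.1, 1.1, -4.5]
opening: 0.253
```

{"fn": "carry_out", "kwargs": {"moves": [{"dx": 0, "dy": 0, "dz": 0, "twist": 0}, {"dx": 0, "dy": 0, "dz": -0.004, "twist": 0}, {"dx": 0, "dy": 0, "dz": -0.012, "twist": 0}, {"dx": 0, "dy": 0, "dz": -0.022, "twist": 0}, {"dx": 0, "dy": 0, "dz": -0.032, "twist": 0}]}}

```text
t: 4.35
eef_pos: [535.8, 196.1, 107.8]
tcp_rot: [3.141, -0.001, 0.237]
ft_force: [0.1, -0.2, -4.5]
opening: 0.251
```

{"fn": "carry_out", "kwargs": {"moves": [{"dx": 0, "dy": 0, "dz": -0.01, "twist": 0}, {"dx": 0, "dy": 0, "dz": -0.02, "twist": 0}, {"dx": 0, "dy": 0, "dz": -0.03, "twist": 0}, {"dx": 0, "dy": 0, "dz": -0.036, "twist": 0}, {"dx": 0, "dy": 0, "dz": -0.038, "twist": 0}]}}

```text
t: 4.85
eef_pos: [535.8, 196.2, 145.4]
tcp_rot: [3.142, -0.001, 0.237]
ft_force: [-0.5, 0.2, -4.4]
opening: 0.25
```

```bash
python3 - <<'E'
from cell import *
from h import *
s=state();print(s['t'],s['eef_pos'],s['tcp_rot'],s['opening'],s['ft_force'],delta(s,483.5,-197,112,14))
E
```

```text
4.85 [535.8370859  196.15158691 145.43216067] [ 3.14150290e+00 -1.05762428e-03  2.37435115e-01] 0.24954406031320225 [-0.5363352   0.22389311 -4.41829595] (array([-0.1434,  0.3698,  0.0333]), np.float64(-0.4))
```

{"fn": "carry_out", "kwargs": {"moves": [{"dx": -0.002, "dy": 0.0045, "dz": 0, "twist": 0}, {"dx": -0.0055, "dy": 0.014, "dz": 0, "twist": 0}, {"dx": -0.011, "dy": 0.028, "dz": 0, "twist": 0}, {"dx": -0.018, "dy": 0.0465, "dz": 0, "twist": 0}, {"dx": -0.0255, "dy": 0.065, "dz": 0, "twist": 0}]}}

```text
t: 5.35
eef_pos: [525.6, 125.2, 144.3]
tcp_rot: [3.141, 0.001, 0.237]
ft_force: [0.6, -0.6, -4.4]
opening: 0.249
```

{"fn": "carry_out", "kwargs": {"moves": [{"dx": -0.0072, "dy": 0.0186, "dz": 0, "twist": 0}, {"dx": -0.0144, "dy": 0.0373, "dz": 0, "twist": 0}, {"dx": -0.0217, "dy": 0.0559, "dz": 0, "twist": 0}, {"dx": -0.0289, "dy": 0.0746, "dz": 0, "twist": 0}, {"dx": -0.0361, "dy": 0.0932, "dz": 0, "twist": 0}]}}

```text
t: 5.85
eef_pos: [512.2, 26.0, 144.4]
tcp_rot: [3.142, 0.001, 0.237]
ft_force: [0.2, 1.1, -4.6]
opening: 0.251
```

{"fn": "carry_out", "kwargs": {"moves": [{"dx": -0.0072, "dy": 0.0186, "dz": 0, "twist": 0}, {"dx": -0.0144, "dy": 0.0373, "dz": 0, "twist": 0}, {"dx": -0.0217, "dy": 0.0559, "dz": 0, "twist": 0}, {"dx": -0.0289, "dy": 0.0746, "dz": 0, "twist": 0}, {"dx": -0.0361, "dy": 0.0932, "dz": 0, "twist": 0}]}}

```text
t: 6.35
eef_pos: [498.9, -73.0, 144.4]
tcp_rot: [-3.142, 0.001, 0.237]
ft_force: [0.4, 0.0, -4.4]
opening: 0.248
```

{"fn": "carry_out", "kwargs": {"moves": [{"dx": -0.0072, "dy": 0.0186, "dz": 0, "twist": 0}, {"dx": -0.0144, "dy": 0.0373, "dz": 0, "twist": 0}, {"dx": -0.021, "dy": 0.054, "dz": 0, "twist": 0}, {"dx": -0.0268, "dy": 0.069, "dz": 0, "twist": 0}, {"dx": -0.0318, "dy": 0.082, "dz": 0, "twist": 0}]}}

```text
t: 6.85
eef_pos: [487.3, -160.0, 144.4]
tcp_rot: [-3.141, 0.0, 0.236]
ft_force: [0.2, -0.4, -4.3]
opening: 0.249
```

{"fn": "carry_out", "kwargs": {"moves": [{"dx": -0.0045, "dy": 0.0115, "dz": 0, "twist": 0}, {"dx": -0.008, "dy": 0.0206, "dz": 0, "twist": 0}, {"dx": -0.0108, "dy": 0.028, "dz": 0, "twist": 0}, {"dx": -0.013, "dy": 0.0335, "dz": 0, "twist": 0}, {"dx": -0.014, "dy": 0.036, "dz": 0, "twist": 0}]}}

```text
t: 7.35
eef_pos: [483.0, -197.0, 144.6]
tcp_rot: [3.142, -0.0, 0.237]
ft_force: [0.3, 2.0, -4.3]
opening: 0.247
```

```bash
python3 - <<'E'
from cell import *
from h import *
s=state();print(s['t'],s['eef_pos'],s['tcp_rot'],s['opening'],delta(s,483.5,-197,112,13.6))
p,d=read_camera("scene");cv2.imwrite("pics/s1.png",cv2.resize(p[110:270,80:250,::-1],None,fx=3.5,fy=3.5,interpolation=cv2.INTER_CUBIC))
E
```

```text
7.35 [ 483.01876172 -197.04728769  144.61686561] [ 3.14150417e+00 -2.06637586e-05  2.37411528e-01] 0.24728844938856637 (array([0.0005, 0.0001, 0.0326]), np.float64(0.0))
```

View pics/s1.png

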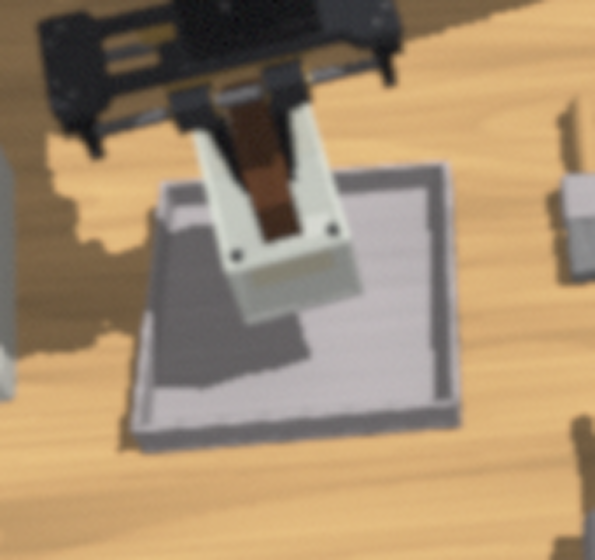

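The box hangs over the tray's middle with the yellowish bar still visible at its +x end, around (300,265). I'll lower it and hold.

{"fn": "carry_out", "kwargs": {"moves": [{"dx": 0, "dy": 0, "dz": 0.006, "twist": 0}, {"dx": 0, "dy": 0, "dz": 0.016, "twist": 0}, {"dx": 0, "dy": 0, "dz": 0.026, "twist": 0}, {"dx": 0, "dy": 0, "dz": 0.032, "twist": 0}, {"dx": 0, "dy": 0, "dz": 0.032, "twist": 0}]}}

```text
t: 7.9
eef_pos: [482.7, -196.3, 111.4]
tcp_rot: [-3.14, 0.002, 0.238]
ft_force: [0.3, -0.2, -4.2]
opening: 0.25
```

{"fn": "carry_out", "kwargs": {"moves": [{"dx": 0, "dy": 0, "dz": 0, "twist": 0}, {"dx": 0.045, "dy": 0, "dz": 0, "twist": 0}, {"dx": 0, "dy": 0, "dz": 0, "twist": 0}, {"dx": 0.045, "dy": 0, "dz": 0, "twist": 0}, {"dx": 0, "dy": 0, "dz": 0, "twist": 0}]}}

```text
t: 8.4
eef_pos: [491.2, -197.5, 113.5]
tcp_rot: [3.135, -0.008, 0.241]
ft_force: [0.9, -3.1, -4.3]
opening: 0.254
```

```bash
cat >look.py <<'E'
import sys
from cell import *
from h import *
s=state();print(s['t'],s['eef_pos'],s['tcp_rot'],s['opening'],s['ft_force'],delta(s,483.5,-197,112,13.6))
p,d=read_camera("scene");q,e=read_camera("top")
a=cv2.resize(p[110:270,80:250,::-1],(400,376),interpolation=cv2.INTER_CUBIC)
b=cv2.resize(q[140:300,290:460,::-1],(400,376),interpolation=cv2.INTER_CUBIC)
cv2.imwrite(f"pics/{sys.argv[1]}.png",np.hstack([a,b]))
for n,p in(("scene",p),("top",q)):
    h=cv2.cvtColor(p,cv2.COLOR_RGB2HSV); i=camera_info(n)
    m=((h[...,0]>15)&(h[...,0]<35)&(h[...,1]>60)).astype(np.uint8)
    v,u=np.nonzero(m);W=ray(np.c_[u,v],i['mtx'],i['R'],i['t'],10)[:,:2]
    k=(abs(W[:,0]-483.5)<92)&(abs(W[:,1]+197)<92);print(n,'yellow px in tray',k.sum(),rect(W[k]) if k.sum()>10 else '')
E
python3 look.py k1
```

```text
8.4 [ 491.24428632 -197.53171018  113.52007467] [ 3.13510338 -0.00820075  0.24095666] 0.2536959653023639 [ 0.91047726 -3.07940882 -4.34296009] (array([-0.0074, -0.0024,  0.0014]), np.float64(0.21))
scene yellow px in tray 121 (array([ 541. , -191.6]), array([14.7, 50.1]), 38.8)
top yellow px in tray 17 (array([ 491.5, -242.7]), array([143. ,  51.2]), 17.7)
```

View pics/k1.png

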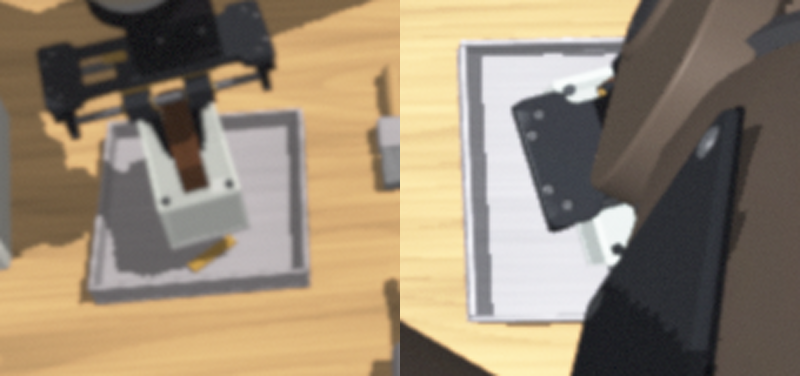

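The bar lies in the tray, at left-panel pixel (212,254), world about (541,-192). Next I'll lift and return the box.

{"fn": "carry_out", "kwargs": {"moves": [{"dx": 0, "dy": 0, "dz": 0, "twist": 0}, {"dx": 0, "dy": 0, "dz": -0.01, "twist": 0}, {"dx": 0, "dy": 0, "dz": -0.03, "twist": 0}, {"dx": 0, "dy": 0, "dz": -0.04, "twist": 0}, {"dx": 0, "dy": 0, "dz": -0.04, "twist": 0}]}}

```text
t: 9.0
eef_pos: [484.0, -197.0, 154.4]
tcp_rot: [3.139, -0.003, 0.238]
ft_force: [1.0, -0.4, -4.6]
opening: 0.249
```

```bash
python3 look.py k2; python3 -c "
from cell import *
from h import *
print(delta(state(),547,201.5,110,13.6))"
```

```text
9.0 [ 483.97530005 -196.99631976  154.37280754] [ 3.13916242e+00 -2.57125189e-03  2.37651405e-01] 0.24937036336358756 [ 0.96349536 -0.39128782 -4.55498412] (array([-0.0006, -0.0002,  0.0424]), np.float64(0.02))
scene yellow px in tray 123 (array([ 541.5, -191.2]), array([14.4, 50.2]), 37.2)
top yellow px in tray 58 (array([ 506. , -247.4]), array([ 80.5, 142.6]), 86.0)
(array([ 0.1558, -0.3719,  0.0426]), np.float64(0.01))
```

{"fn": "carry_out", "kwargs": {"moves": [{"dx": 0.004, "dy": -0.009, "dz": 0, "twist": 0}, {"dx": 0.0116, "dy": -0.0277, "dz": 0, "twist": 0}, {"dx": 0.0232, "dy": -0.0554, "dz": 0, "twist": 0}, {"dx": 0.0348, "dy": -0.083, "dz": 0, "twist": 0}, {"dx": 0.0464, "dy": -0.1107, "dz": 0, "twist": 0}]}}

```text
t: 9.6
eef_pos: [501.8, -76.4, 151.9]
tcp_rot: [-3.141, 0.001, 0.237]
ft_force: [0.0, 0.6, -4.2]
opening: 0.253
```

{"fn": "carry_out", "kwargs": {"moves": [{"dx": 0.0116, "dy": -0.0277, "dz": 0, "twist": 0}, {"dx": 0.0232, "dy": -0.0554, "dz": 0, "twist": 0}, {"dx": 0.0348, "dy": -0.083, "dz": 0, "twist": 0}, {"dx": 0.0464, "dy": -0.1107, "dz": 0, "twist": 0}, {"dx": 0.058, "dy": -0.1384, "dz": 0, "twist": 0}]}}

```text
t: 10.1
eef_pos: [525.5, 71.9, 151.9]
tcp_rot: [-3.141, 0.001, 0.238]
ft_force: [0.7, -0.4, -3.8]
opening: 0.252
```

{"fn": "carry_out", "kwargs": {"moves": [{"dx": 0.0116, "dy": -0.0277, "dz": 0, "twist": 0}, {"dx": 0.0232, "dy": -0.0554, "dz": 0, "twist": 0}, {"dx": 0.0328, "dy": -0.0785, "dz": 0, "twist": 0}, {"dx": 0.0406, "dy": -0.097, "dz": 0, "twist": 0}, {"dx": 0.0464, "dy": -0.1107, "dz": 0, "twist": 0}]}}

```text
t: 10.6
eef_pos: [544.4, 190.3, 151.8]
tcp_rot: [-3.142, 0.001, 0.238]
ft_force: [-0.8, 0.4, -3.7]
opening: 0.248
```

{"fn": "carry_out", "kwargs": {"moves": [{"dx": 0.003, "dy": -0.008, "dz": 0, "twist": 0}, {"dx": 0.005, "dy": -0.012, "dz": 0.005, "twist": 0}, {"dx": 0.005, "dy": -0.012, "dz": 0.015, "twist": 0}, {"dx": 0.005, "dy": -0.012, "dz": 0.03, "twist": 0}, {"dx": 0.005, "dy": -0.012, "dz": 0.045, "twist": 0}]}}

```text
t: 11.1
eef_pos: [546.8, 200.5, 106.4]
tcp_rot: [3.141, 0.001, 0.237]
ft_force: [0.8, -0.2, -4.5]
opening: 0.252
```

{"fn": "carry_out", "kwargs": {"moves": [{"dx": 0, "dy": 0, "dz": 0.01, "twist": 0}, {"dx": 0, "dy": 0, "dz": 0.018, "twist": 0}, {"dx": 0, "dy": 0, "dz": 0.023, "twist": 0}, {"dx": 0, "dy": 0, "dz": 0.026, "twist": 0}, {"dx": 0, "dy": 0, "dz": 0.026, "twist": 0}]}}

```text
t: 11.6
eef_pos: [547.0, 201.3, 81.5]
tcp_rot: [3.141, 0.0, 0.237]
ft_force: [-0.5, -0.7, -4.6]
opening: 0.251
```

```bash
python3 -c "
from cell import *
from h import *
s=state();print(s['t'],s['eef_pos'],s['tcp_rot'],s['ft_force'],delta(s,547,201.5,74.3,13.6))"
```

```text
11.6 [547.0142646  201.25590313  81.48387922] [3.14149109e+00 1.36572075e-04 2.37437300e-01] [-0.54230444 -0.68915937 -4.61777383] (array([ 0.    , -0.0002,  0.0072]), np.float64(0.0))
```

{"fn": "carry_out", "kwargs": {"moves": [{"dx": 0, "dy": 0, "dz": 0.003, "twist": 0}, {"dx": 0, "dy": 0, "dz": 0.005, "twist": 0}, {"dx": 0, "dy": 0, "dz": 0.0062, "twist": 0}, {"dx": 0, "dy": 0, "dz": 0.0072, "twist": 0}, {"dx": 0, "dy": 0, "dz": 0.0072, "twist": 0}]}}

```text
t: 12.1
eef_pos: [549.3, 201.9, 76.3]
tcp_rot: [3.141, -0.006, 0.238]
ft_force: [5.5, 0.5, 7.1]
opening: 0.25
```

The box is in contact with the board at +7 N. I'll release and back off.

{"fn": "carry_out", "kwargs": {"grip": 0.08, "moves": [{"dx": 0, "dy": 0, "dz": 0, "twist": 0}, {"dx": 0, "dy": 0, "dz": 0, "twist": 0}, {"dx": 0, "dy": 0, "dz": 0, "twist": 0}, {"dx": 0, "dy": 0, "dz": 0, "twist": 0}, {"dx": 0, "dy": 0, "dz": 0, "twist": 0}]}}

```text
t: 12.6
eef_pos: [546.9, 201.3, 74.3]
tcp_rot: [3.142, 0.0, 0.237]
ft_force: [0.2, 0.1, -0.1]
opening: 0.617
```

{"fn": "carry_out", "kwargs": {"grip": 0.08, "moves": [{"dx": 0, "dy": 0, "dz": 0, "twist": 0}, {"dx": 0, "dy": 0, "dz": -0.02, "twist": 0}, {"dx": 0, "dy": 0, "dz": -0.06, "twist": 0}, {"dx": 0, "dy": 0, "dz": -0.1, "twist": 0}, {"dx": 0, "dy": 0, "dz": -0.14, "twist": 0}]}}

```text
t: 13.1
eef_pos: [546.7, 201.3, 215.9]
tcp_rot: [3.142, 0.0, 0.237]
ft_force: [-0.0, 0.2, -0.2]
opening: 0.842
```

{"fn": "carry_out", "kwargs": {"moves": [{"dx": 0, "dy": 0.04, "dz": 0, "twist": 0}, {"dx": 0, "dy": 0.09, "dz": 0, "twist": 0}, {"dx": 0, "dy": 0.13, "dz": 0, "twist": 0}, {"dx": 0, "dy": 0.15, "dz": 0, "twist": 0}, {"dx": 0, "dy": 0.15, "dz": 0, "twist": 0}]}}

```text
t: 13.6
eef_pos: [582.7, 53.2, 214.3]
tcp_rot: [3.141, 0.0, 0.234]
ft_force: [0.3, 0.1, -0.5]
opening: 0.843
```

```bash
python3 look.py k3; python3 - <<'E'
from cell import *
from h import *
for n in("scene","top"):
    p,d=read_camera(n);i=camera_info(n);W=cloud(d,i['mtx'],i['R'],i['t']);z=W[...,2]
    near=(np.hypot(W[...,0]-547,W[...,1]-203)<85)&(d>0)
    for a,b in((94,112),(58,80)):
        m=near&(z>a)&(z<b);P=W[m]
        if m.sum()<50: continue
        q=P[abs(P[:,2]-np.median(P[:,2]))<3];c=np.linalg.lstsq(np.c_[q[:,:2],np.ones(len(q))],q[:,2],rcond=None)[0]
        print(n,m.sum(),rect(P[:,:2]),np.median(P[:,2]),'tilt',c[:2])
    cv2.imwrite(f"pics/f_{n}.png",p[:,:,::-1])
E
```

```text
13.6 [582.73908314  53.15413032 214.27983889] [3.14127929e+00 8.39479009e-05 2.34384106e-01] 0.8428279375030769 [ 0.29423832  0.06295778 -0.48750102] (array([-0.1546,  0.2202,  0.1024]), np.float64(-0.17))
scene yellow px in tray 125 (array([ 541.7, -191. ]), array([15.1, 50.1]), 37.6)
top yellow px in tray 195 (array([ 540.8, -188.9]), array([11.7, 50. ]), 37.3)
scene 497 (array([553.6, 201. ]), array([100.7,  25.7]), 13.6) 101.71677292442408 tilt [-0.00362797  0.00532884]
scene 1035 (array([553.5, 201.1]), array([122.1,  74.6]), 13.4) 68.00511872112544 tilt [-1.55700435e-04  4.83082713e-05]
```

View pics/f_scene.png

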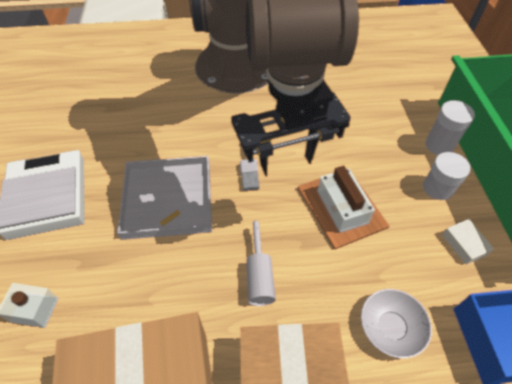

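The final view shows the box flat on its board at about (345,200) and the bar in the tray at about (170,216). The gripper is clear of everything.

```bash
python3 -c "
from cell import *
print(job_done())"
```

```text
the job is handed in; nothing more can be done
None
```

The job is done and handed in at about 14 s of the 48 s allowed. I gripped the box by its rail and carried it level to the tray. I held it about 50 mm over the tray's middle with the bar still inside, and two 45 mm strokes along the box's x dropped the bar into the tray. I then put the box back on its board and let go.

**Last checks:**
- **Bar:** both cameras put it at about (541, -190) mm, roughly 58 mm from the tray's centre along x and well inside the walls. It had not moved between looks.
- **Box:** its centre is at about (553.5, 201) mm against a board centre of about (547.5, 203), so about 6 mm off with 45 mm allowed. Its height is right for standing flat, and the measured tilt is below 0.01 rad.
- **Gripper:** it is clear of everything, with no significant force on the wrist.

**Gaps and disagreements:**
- The final box position comes from the scene camera alone; the top camera gave no usable reading of the box in that check.
- The box landed about 6 mm from where I aimed, probably because it slipped slightly in the grip during the shake. This is well within the limit.
- One early move call was rejected for missing keys; the arm did not move.

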